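# Clamp the container in the one-handed kitchen vice

## Task

Get the container that stands in the white kitchen vice ready for opening with one hand: flip the vice's cam lever fully up to free the sliding jaw, slide the jaw up until the container is held snugly between both jaws, then flip the lever fully down again to lock the jaw. The container must stay standing upright, and the other things on the worktop must stay where they are.

Things in the scene. Friction and masses are not known exactly. Their poses are not given: they have to be found in the camera images.
- vice: Kitchen vice, fixed. White board 123 (x, -65 to +58) by 285 mm (y, -155 to +130), top 15 mm above the worktop; two steel rails along y, x = -50 and +50 mm, 14 mm high. Origin on the worktop; -x points to its front edge (lever's side), y along the slide from the sliding to the fixed jaw, z up. Fixed jaw at the +y end: aluminium plate 70 mm wide, 58 mm above the board, ribbed black rubber face.
- fixed_face (a point): Middle of the foot of the fixed jaw's rubber face, at board-top height (vice frame [0, 0.110, 0.015] m); same axes as the vice; the face looks to -y.
- jaw_face (a point): Middle of the foot of the sliding jaw's rubber face, at board-top height; moves with the jaw; same axes as the vice; the face looks to +y. The sliding jaw is an aluminium bridge 120 mm (x) by 50 mm (y, 6 to 56 mm behind the face), top 28 mm above the board, with an upright plate 70 mm wide in front, 59 mm high above the board.
- jaw (a joint): Travel of the sliding jaw in m: 0 = farthest from the fixed jaw, grows as it closes, stop at 0.145. The gap between the rubber faces is 0.165 minus this value. Free, it slides with about 2 N (plus 1 to 3 N to push the container along) and stays where it is left; with the lever down the cam locks it against more than 40 N.
- lever (a joint): Cam lever on the front end of the sliding jaw, rad: 0 = fully down, locked (flat, sticking out over the vice's front edge towards -x, rising 13 degrees); 1.4 = fully up against its stop, about upright, free. The cam presses a brake shoe on the front rail below about 0.4 and lets go above. The lever moves with 3 to 8 N at the handle and stays where it is left.
- lever_grip (a point): Point on the middle of the lever's handle near its end. Plain steel bar 16 mm wide (along the hinge, the vice's y), 10 mm thick, round end (21 mm) 7 mm farther out. At lever = 0 the point lies 72 mm in front of the hinge (-x) and 17 mm above it, 59 mm above the worktop. The point turns with the lever: its frame equals the vice's at lever = 0.
- lever_hinge (a point): Centre of the lever's hinge, which runs along the vice's y; 42 mm above the worktop, 50 mm in front of the slide's middle (-x) and 32 mm behind the jaw face (-y). A positive turn about +y swings the handle from -x up to +z. The cheeks beside it reach 54 mm above the worktop.
- tin: Closed food tin with a paper wrapper, 57 mm diameter, 72 mm high, 0.18 kg; origin at the centre of its underside, z up. Stands either loose on the vice's board between the jaws or on the cork mat.
- shaker: Glass shaker with a grey domed cap, 44 mm diameter, 90 mm high, 0.1 kg; origin at the centre of its underside, z up. Stands in the other of these two places: the one that stands on the vice's board is to be clamped.
- mat: Round cork mat on the worktop to the right of the vice, 100 mm diameter, 15 mm thick, fixed; origin at the centre of its underside.
- lemon: Lemon, 71 mm long, 51 mm high, on the worktop to the left, in front of the sink; a bystander. Origin under its middle.
- spice_a: Spice jar with a green cap, 46 mm diameter, 106 mm high; a bystander. Origin at the centre of its underside.
- spice_b: Spice jar with a black cap, 41 mm diameter, 105 mm high; a bystander. Origin at the centre of its underside.
- peg: Wooden clothes peg lying in front of the vice's fixed-jaw end, 72 by 15 by 12 mm; a bystander. Origin under its middle.
Not all that is in view belongs to the job. What is shaped like the shaker but purple is not meant.

How it is judged:
On the way, in this order (a step that is already met when the one before it is completed fails the run):
1. the cam lever is flipped up (value of joint lever above 1 rad), for 0.1 s.
2. with the lever still up, the sliding jaw holds the container snugly against the fixed jaw (value of joint lever above 0.7 rad and ((y of tin in the frame of vice above 0.0775 m and horizontal distance between tin and vice below 0.12 m and value of joint jaw above 0.1045 m) or (y of shaker in the frame of vice above 0.0845 m and horizontal distance between shaker and vice below 0.12 m and value of joint jaw above 0.1175 m))), for 0.2 s.
At the end, for the whole second after the job is handed in: Lever down (below 0.2 rad). The container on the vice's board stands upright (0.15 rad), at rest, within 30 mm of the slide's middle line; the gap between the jaw faces is at most 3 to 4 mm wider than it, and it is at the fixed jaw. The other container stands upright (value of joint lever below 0.2 rad and linear speed of each of tin, shaker below 0.01 m/s and angle between each of tin, shaker's own z axis and vertical below 0.15 rad and ((y of tin in the frame of vice above 0.0775 m and horizontal distance between tin and vice below 0.12 m and x of tin in the frame of vice between -0.03 and 0.03 m and z of tin in the frame of vice below 0.02 m and value of joint jaw above 0.1045 m) or (y of shaker in the frame of vice above 0.0845 m and horizontal distance between shaker and vice below 0.12 m and x of shaker in the frame of vice between -0.03 and 0.03 m and z of shaker in the frame of vice below 0.02 m and value of joint jaw above 0.1175 m))); the robot touches nothing.
It fails at once if the tin or the shaker is tipped over (angle between any of tin, shaker's own z axis and vertical above 0.5 rad).
It fails at once if the container on the mat is moved more than 40 mm ((horizontal distance between tin and vice below 0.125 m and distance of shaker from where it was at the start of the episode above 0.04 m) or (horizontal distance between shaker and vice below 0.125 m and distance of tin from where it was at the start of the episode above 0.04 m)).
It fails at once if a bystander (lemon, spice jar or clothes peg) is moved more than 40 mm (distance of any of lemon, spice_a, spice_b, peg from where it was at the start of the episode above 0.04 m).
It also fails if it takes over 48 s, if anything falls off the work surface, if the arm or the gripper's body presses on something with over 40 N, if the wrist force passes 120 N, or if a joint passes its speed limit or range.

## Robot

A 6-joint arm with a two-finger parallel gripper is mounted at the origin on a cart in front of the work surface, level with it; the furniture and walls round the work are solid. World frame = base frame: x ahead of the robot, y to its left, z up, the work surface at z = 0. Lengths are in m, angles in rad, forces in N, time in s.
With the tool pointing down it reaches from about 0.35 to 1 m from the base axis. Payload 7.1 kg.
Tool frame: the origin (TCP) lies on the centre line of the jaws, within the pads' length; the fingertips stand 19 mm ahead of it and the grasp point (between the pads) is the TCP; z points along the fingers, y is the direction in which the jaws open and shut (so a half turn about z gives the same grasp; the last joint's range is limited). The gripper opens to 85 mm and grips with 20 to 120 N. Pads are 22 mm wide; open, the fingers measure 114 mm over their backs; the gripper's body (76 mm by 85 mm) begins 54 mm behind the grasp point. The pads swing forward as they close: fully open they stand 13 mm farther back than shut.
Start: joints at [-1.231, 0.423, 1.63, -0, 1.089, -0.019], TCP at [0.219, -0.585, 0.25] pointing down, gripper open.
Joint ranges: [-3, 3], [-0.9, 2.11], [0.09, 2.58], [-1.31, 4.45], [0.11, 2.69], [-2.54, 2.54]. Speed limits (rad/s): [2.39, 2.39, 3.01, 3.14, 3.14, 3.14].

## Interface

Orientations are given as [roll, pitch, yaw] about the fixed x, y, z axes, in that order (R = Rz(yaw) Ry(pitch) Rx(roll)).
In Python, from rig import r gives the robot as it stands. The module is installed in compiled form; this text tells all that it offers. Calls block until the motion is done:
- r.movep(position, orientation): joint-space move of the TCP to a pose.
- r.move_straight(position, rate=0.15, attitude=None, until_force=None): straight line of the TCP; attitude=None keeps the orientation; rate is the mean speed in m/s. With until_force (N) it stops when the force on the tool has changed by that much, and returns True; else False.
- r.move_joints(angles): joint-space move.
- r.release() and r.gripper_close(force=None): open the fingers fully, or close them until they stop; force is the grip in N (None keeps the last).
- r.pause(seconds).
- r.ik(position, orientation): joint angles nearest the present ones, or None.
- r.snapshot(name): name is "side" or "top" or "wrist"; returns (picture, depth): 480x640x3 uint8, blue, green, red; 480x640 float32, m along the optical axis (not along the pixel's ray), 0 where there is no reading.
- r.get_calibration(name): a dict with "vertical_fov" (degrees; the focal length in pixels is half the picture's height over the tangent of half this angle, whatever the lens; pixels are square), "cx", "cy" (the principal point, pixels), "pose" (4x4, takes a point from camera to world coordinates); the wrist camera has in their place "hand_eye" (4x4, takes a point from camera to tool coordinates, whose origin is the TCP and whose axes are the flange's). Camera axes: x right, y down, z forward; pixel columns grow to the right and rows downward; lengths in m; the calibration is good to about 2 mm. A picture is of the moment at which its call begins: read the wrist's pose just before it. get_calibration takes no time and is no camera call.
A pose or a line that the arm cannot do raises r.IKError and nothing moves.
- r.close_job(): hands the job in, once; it reports no verdict.
Readings, each from a call of its own:
- r.current_t(): time.
- r.current_joint_positions(): joint angles.
- r.current_joint_vel(): joint speeds.
- r.current_effort(): joint torques, N m.
- r.current_ee_pos(): TCP position.
- r.current_orientation(): TCP orientation.
- r.current_wrist_force(): force on the tool from outside, world axes, zero at the start.
- r.current_moment(): the same for the moment, N m.
- r.current_opening(): opening from 0.0 (shut) to 1.0 (fully open).
Only numpy, scipy, OpenCV 4.12 (cv2) and the standard library are available. Lean on these libraries where they do the work, as an engineer would, in place of code of your own. Each camera call takes 0.05 s, during which the arm holds its last target. There are 200 camera calls.

## Working session

There is one attempt and no reset: what is moved stays moved. The work goes in short steps, each a Python script; the robot and the scene stay as the last script left them, time stands still between calls to the robot, and variables do not carry over. Pictures are saved under pics/ and viewed, about 8 in all and at most 12, crops included, and the job is handed in when it is done.

```bash
mkdir -p pics; ls
python3 - <<'E'
from rig import r
import cv2,numpy as np
for n in ("top","side"):
    p,d=r.snapshot(n); cv2.imwrite(f"pics/{n}0.png",p); np.save(f"{n}0.npy",d)
    print(n,r.get_calibration(n))
print(r.get_calibration("wrist"),r.current_t(),r.current_orientation())
E
```

```text
pics
top {'vertical_fov': 46.239577090309936, 'cx': 325.44279368601445, 'cy': 232.28108245539647, 'pose': array([[-8.06976704e-03, -9.96993080e-01,  7.70692978e-02,
         3.84292442e-01],
       [-9.99966645e-01,  8.14287025e-03,  6.34330750e-04,
        -1.75145743e-01],
       [-1.25998866e-03, -7.70616083e-02, -9.97025537e-01,
         1.36476176e+00],
       [ 0.00000000e+00,  0.00000000e+00,  0.00000000e+00,
         1.00000000e+00]])}
side {'vertical_fov': 46.44352525271613, 'cx': 318.3223462431182, 'cy': 242.4920856564602, 'pose': array([[-0.9877877 , -0.12322803,  0.09534313,  0.32727836],
       [-0.15520749,  0.83182685, -0.53289279,  0.5951142 ],
       [-0.01364164, -0.54118291, -0.84079425,  1.28911421],
       [ 0.        ,  0.        ,  0.        ,  1.        ]])}
{'vertical_fov': 64.2526554347352, 'cx': 321.45346045176785, 'cy': 244.67196708989667, 'hand_eye': array([[ 4.63997561e-05, -9.59436121e-01, -2.81926104e-01,
         7.17442073e-02],
       [ 9.99999573e-01,  3.04597511e-04, -8.72009063e-04,
        -1.37399584e-04],
       [ 9.22510982e-04, -2.81925943e-01,  9.59435726e-01,
        -1.23103375e-01],
       [ 0.00000000e+00,  0.00000000e+00,  0.00000000e+00,
         1.00000000e+00]])} 0.1 [-3.14012106e+00 -3.78211661e-05  3.58822213e-01]
```

View pics/top0.png

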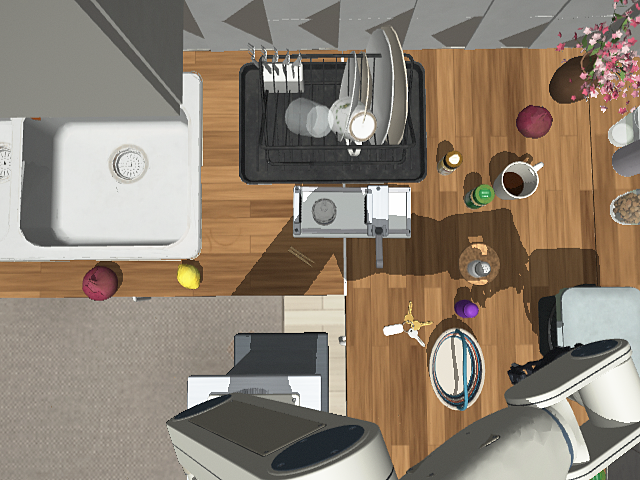

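View pics/side0.png

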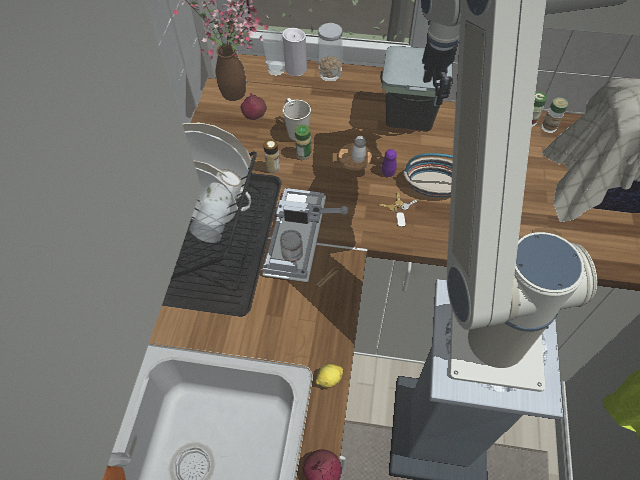

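The tin stands in the vice (top 325,210); its lever sticks out towards the robot at about (380,232–268). The shaker is on the mat at (480,265), the peg at (300,255), and a purple decoy at (466,310). Next I'll measure the vice axes and the lever from depth.

```bash
cat > h.py <<'E'
import numpy as np
def cloud(d,c,T):
    f=240/np.tan(np.radians(c["vertical_fov"]/2))
    v,u=np.mgrid[:480,:640]
    P=np.stack([(u-c["cx"])/f*d,(v-c["cy"])/f*d,d],-1)
    return P@T[:3,:3].T+T[:3,3]
E
python3 - <<'E'
from rig import r
import numpy as np,cv2
from h import cloud
d=np.load("top0.npy");c=r.get_calibration("top");P=cloud(d,c,c["pose"])
np.set_printoptions(precision=3,suppress=True,linewidth=150)
print("table z",np.median(P[270:290,210:260,2]), np.median(P[200:235,215:235,2]))
Z=P[...,2]
print((Z[183:272:3,286:420:5]*1000).astype(int))
# board+vice rect
m=((Z>0.008)&(Z<0.12)).astype(np.uint8); m[:184]=0;m[242:]=0;m[:,:285]=0;m[:,418:]=0
q=P[m>0][:,:2].astype(np.float32); print(cv2.minAreaRect(q))
# lever in front
m=(Z>0.03)&(Z<0.09); m[:242]=0;m[275:]=0;m[:,:365]=0;m[:,395:]=0
q=P[m]; print(len(q),q.mean(0),q.min(0),q.max(0),cv2.fitLine(q[:,:2].astype(np.float32),cv2.DIST_HUBER,0,.01,.01).ravel())
print("rack max z cols",[(float(np.max(Z[120:184,a:a+15]).round(3))) for a in range(285,430,15)])
p=cv2.imread("pics/top0.png")[175:280,280:425]; cv2.imwrite("pics/c1.png",cv2.resize(p,None,fx=5,fy=5,interpolation=cv2.INTER_CUBIC))
E
```

```text
table z 0.001096104535032949 0.0013641951053517953
[[  22   24   23   25   21   32   29   23   24   26   25   25   24   19   28   26   34   23   25   31    0    5   -1   -3    6    0    4]
 [  -1   -1   40   -1    1   -2    0    1    0   -2    3    3    3    0    3    1    0   48   38   42   43    0   -2   -2   -1    1    6]
 [   0    1   39   14   35   36   27   36   29   32   32   27   34   25   27   30   27   42   49   42   46   27   31   33   25    8    0]
 [   0    0   40   19   10   19   13   19   18   22   18   15   13   14   16   13   20   43   41   39   44   19   19   22   17    0    1]
 [   1   -4   72   14   21   16   14   17   13   16   14   11   18   13   13   14   62   75   43   41   45   19 1364   14   21    0    0]
 [  -1    0   70   33   14   14   17   17   88   14   18   17   16   14   13   11   65   72   42   46   49   14   21   15   20    2    5]
 [  -2   -1   71   28   17   16   83   82   85   90   14   16   16   18   18   13   70   72   40   42   50   14   17   16   26    0    1]
 [  -3   -4   78   29    9   14   81   86   85   84   14   14   15   17   17   17  
[... 2688 characters left out ...]
   -1    4    7    0   -1   -2    2    0    2    2    0    2    5    1   -1    0   71   72    2    0    5    0    1    5    0]
 [  -4    2   -1    4    8    1   -3    2    0   -1    2    3    0    3    0    3    6    4   65   73    4    2   -3    3    3    1    2]
 [   3   -1    1    3   -2    2    0   -2    0   -2    0    1    5    2    2    0   -2    0    2    2    0    1    2   -4    2    0    0]]
((0.5348752737045288, -0.23577478528022766), (0.3222459554672241, 0.13831950724124908), 88.18585205078125)
185 [ 0.432 -0.298  0.064] [ 0.401 -0.307  0.048] [ 0.462 -0.289  0.078] [ 0.999 -0.045  0.432 -0.298]
rack max z cols [1.365, 1.365, 1.365, 1.365, 1.365, 1.365, 1.365, 1.365, 1.365, 1.365]
```

View pics/c1.png

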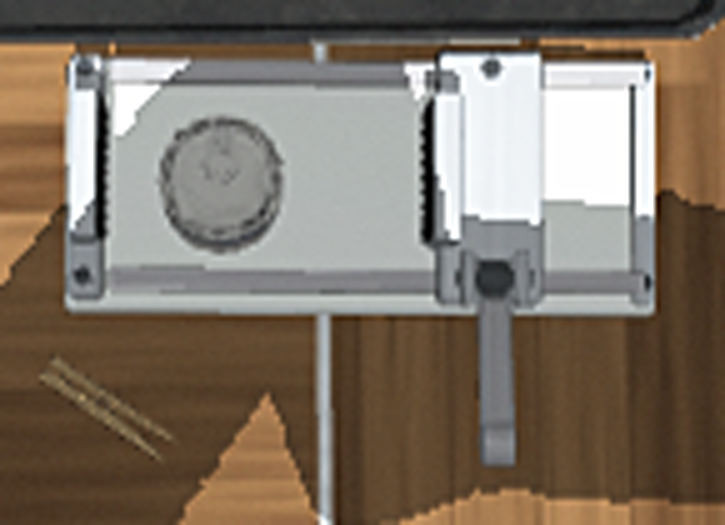

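Run:
```python
from rig import r
import numpy as np,cv2
from h import cloud
from scipy.spatial.transform import Rotation as R
np.set_printoptions(precision=3,suppress=True,linewidth=150)
th=np.radians(-2.2)
for y in (th,th+np.pi,th-np.pi):
    for p in ([.419,-.297,.22],[.419,-.297,.06],[.491,-.300,.117],[.495,-.21,.117],[.423,-.21,.06]): print(y,p,r.ik(p,[np.pi,0,y]))
d=np.load("top0.npy");c=r.get_calibration("top");P=cloud(d,c,c["pose"]);Z=P[...,2]
m=(P[...,0]<0.68)&(P[...,0]>.6)&(P[...,1]>-.4)&(P[...,1]<-.05)&(Z<1);print("rack max",np.percentile(Z[m],99.5))
# decide: camera side towards robot if reachable
```

```text
-0.038397243543875255 [0.419, -0.297, 0.22] [-0.64   0.301  1.899 -0.     0.941  0.969]
-0.038397243543875255 [0.419, -0.297, 0.06] [-0.64   0.571  1.972 -0.     0.599  0.969]
-0.038397243543875255 [0.491, -0.3, 0.117] [-0.569  0.535  1.821 -0.     0.785  1.04 ]
-0.038397243543875255 [0.495, -0.21, 0.117] [-0.423  0.493  1.905 -0.     0.743  1.186]
-0.038397243543875255 [0.423, -0.21, 0.06] [-0.486  0.535  2.062 -0.     0.545  1.123]
3.103195410045918 [0.419, -0.297, 0.22] [-0.64   0.301  1.899  0.     0.941 -2.172]
3.103195410045918 [0.419, -0.297, 0.06] [-0.64   0.571  1.972  0.     0.599 -2.172]
3.103195410045918 [0.491, -0.3, 0.117] [-0.569  0.535  1.821  0.     0.785 -2.102]
3.103195410045918 [0.495, -0.21, 0.117] [-0.423  0.493  1.905  0.     0.743 -1.956]
3.103195410045918 [0.423, -0.21, 0.06] [-0.486  0.535  2.062  0.     0.545 -2.018]
-3.179989897133668 [0.419, -0.297, 0.22] [-0.64   0.301  1.899  0.     0.941 -2.172]
-3.179989897133668 [0.419, -0.297, 0.06] [-0.64   0.571  1.972  0.     0.599 -2.172]
-3.179989897133668 [0.491, -0.3, 0.117] [-0.569  0.535  1.821  0.     0.785 -2.102]
-3.179989897133668 [0.495, -0.21, 0.117] [-0.423  0.493  1.905  0.     0.743 -1.956]
-3.179989897133668 [0.423, -0.21, 0.06] [-0.486  0.535  2.062  0.     0.545 -2.018]
rack max 0.21852347460489616
```

Run:
```python
from rig import r
import numpy as np,cv2
from h import cloud
from scipy.spatial.transform import Rotation as R
np.set_printoptions(precision=3,suppress=True,linewidth=150)
th=np.radians(-2.2)
r.movep([.419,-.297,.22],[np.pi,0,th+np.pi]); print(r.current_t(),r.current_ee_pos())
T=np.eye(4);T[:3,:3]=R.from_euler("xyz",r.current_orientation()).as_matrix();T[:3,3]=r.current_ee_pos()
c=r.get_calibration("wrist");p,d=r.snapshot("wrist");cv2.imwrite("pics/w1.png",p)
P=cloud(d,c,T@c["hand_eye"]);Z=P[...,2]
m=(d>0)&(Z>.04)&(Z<.09)&(P[...,0]<.47)&(P[...,0]>.38)&(abs(P[...,1]+.298)<.03)
q=P[m];print(len(q),q.min(0),q.max(0))
for x in np.arange(.395,.47,.006):
    s=q[abs(q[:,0]-x)<.002]
    if len(s): print(round(x,3),len(s),np.percentile(s[:,1],[2,98]).mean(),np.ptp(s[:,1]),np.median(s[:,2]))
```

```text
1.9667 [ 0.419 -0.297  0.22 ]
1573 [ 0.403 -0.306  0.048] [ 0.47  -0.289  0.074]
0.407 144 -0.2972350903276786 0.015706590800579845 0.06966321753207902
0.413 116 -0.29708475774113957 0.015397069945160546 0.07245895307172528
0.419 92 -0.29727958275782024 0.014931459367507616 0.07121848129584182
0.425 87 -0.2975528701606643 0.015449590352166975 0.06415007700976638
0.431 89 -0.297411015323472 0.014789173302860448 0.06286623331349933
0.437 91 -0.2976217481526727 0.014967351529262762 0.060934523186264244
0.443 86 -0.29785962766852103 0.015101349716754309 0.05943216858878739
0.449 83 -0.29785214516817393 0.015251955514585691 0.05768956760851335
0.455 80 -0.2974888496790793 0.015399855386690309 0.0561888037190193
0.461 87 -0.29773954061690344 0.015657673066973465 0.054501881189787715
0.467 79 -0.2979495041501379 0.015787287499444858 0.05290727927644062
```

View pics/w1.png

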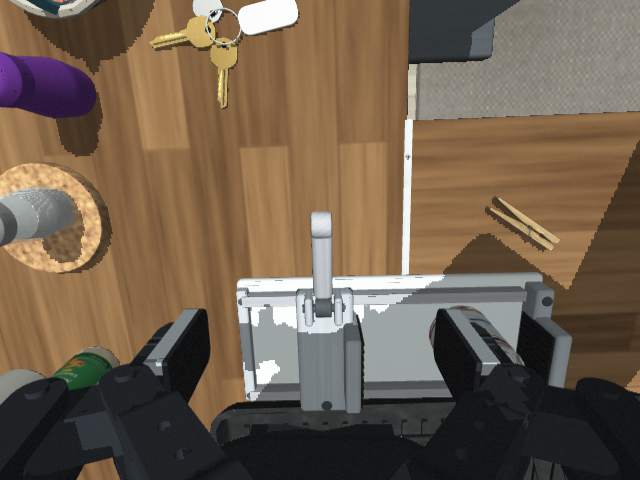

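The lever lies at px (321, 212–300), 16 mm wide along y. The round end is centred at x≈0.4125, so the grip point is about (0.4195, -0.2973, 0.059). The board edge and the lever both give a vice yaw of about -0.9°. Next: grip and swing the lever up.

```bash
cat >> h.py <<'E'
TH=np.radians(-0.9); XH=np.array([np.cos(TH),np.sin(TH),0]); YH=np.array([-np.sin(TH),np.cos(TH),0])
ATT=[np.pi,0,np.pi+TH]
HINGE=np.array([.4915,-.2984,.042])
def arc(l,h=HINGE):
    a=np.arctan2(17,72)+l; return h+.07398*(-np.cos(a)*XH+np.sin(a)*np.array([0,0,1]))
E
python3 - <<'E'
from rig import r
import numpy as np,cv2
from h import *
np.set_printoptions(precision=3,suppress=True,linewidth=150)
g=arc(0)
r.move_straight(g+[0,0,.05],rate=.15,attitude=ATT)
print(r.move_straight(g,rate=.08,until_force=15),r.current_ee_pos())
r.gripper_close(40); print(r.current_opening(),r.current_wrist_force(),r.current_t())
for l in np.linspace(0.14,1.4,10):
    r.move_straight(arc(l),rate=.05); print(round(l,2),r.current_wrist_force(),r.current_opening())
print(r.current_t(),r.current_ee_pos())
p,d=r.snapshot("wrist");cv2.imwrite("pics/w2.png",p)
E
```

```text
False [ 0.42  -0.297  0.059]
0.1798403422686612 [-1.719 -2.622  1.959] 4.3167
0.14 [-1.165 -3.476  0.858] 0.18007313891377816
0.28 [-0.452 -4.129 -0.94 ] 0.17930812166834467
0.42 [-0.305 -2.088 -3.282] 0.18397491849905062
0.56 [-1.551  1.796 -4.456] 0.1806509773347463
0.7 [-3.212  1.974 -1.268] 0.17856944750076015
0.84 [-2.96   1.529 -0.106] 0.1833411520933618
0.98 [-3.872  1.111 -0.801] 0.1806719710881545
1.12 [-3.727  2.01  -1.464] 0.18142933262512287
1.26 [-5.739  1.843 -1.32 ] 0.18099524570613984
1.4 [-2.767  1.726 -1.134] 0.17666255969627392
7.9 [ 0.496 -0.299  0.116]
```

View pics/w2.png

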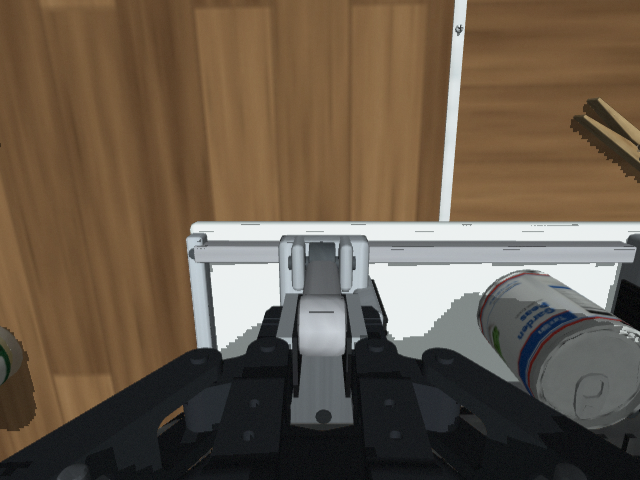

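The lever is upright and gripped (px 323,320), and the tin is standing at (575,350). The gap is about 148 mm, so I expect roughly 91 mm of slide.

Run:
```python
from rig import r
import numpy as np,cv2
from h import *
np.set_printoptions(precision=3,suppress=True,linewidth=150)
p0=np.array(r.current_ee_pos())
for s,rate,f in ((.04,.05,20),(.08,.05,20),(.105,.02,14)):
    hit=r.move_straight(p0+s*YH,rate=rate,until_force=f); e=np.array(r.current_ee_pos())
    print(hit,(e-p0)@YH,r.current_wrist_force(),r.current_t())
    if hit: break
r.pause(.3);print(r.current_wrist_force(),r.current_opening(),e)
p,d=r.snapshot("wrist");cv2.imwrite("pics/w3.png",p)
p,d=r.snapshot("top");cv2.imwrite("pics/t3.png",cv2.resize(p[150:300,250:450],None,fx=4,fy=4))
```

```text
False 0.04036005910758822 [-3.041  2.387 -0.673] 8.9
False 0.08039327468007773 [-2.314  2.307 -2.14 ] 9.85
True 0.09471155226122029 [-1.548 -5.85   2.415] 10.675
[-0.17  -4.803  4.142] 0.18235536837850888 [ 0.498 -0.204  0.116]
```

View pics/w3.png

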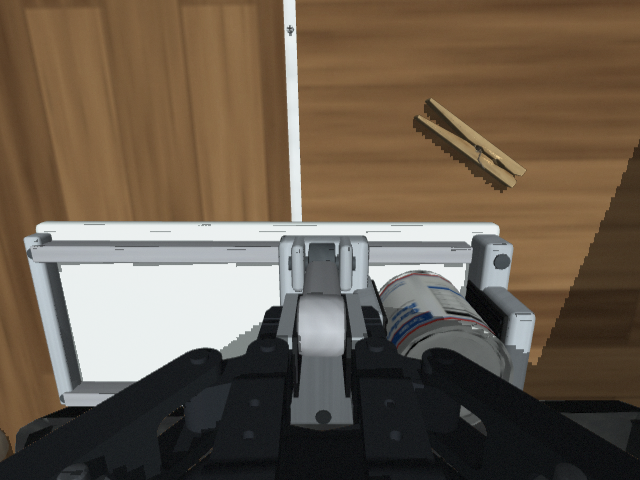

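The jaw stopped with the tin apparently between both faces (tin px ~(440,330), fixed jaw ~(500,310)). I'll push a little harder to confirm and check the gap from the top camera.

Run:
```python
from rig import r
import numpy as np,cv2
from h import *
np.set_printoptions(precision=4,suppress=True,linewidth=150)
p0=np.array(r.current_ee_pos())
hit=r.move_straight(p0+.008*YH,rate=.015,until_force=22); e=np.array(r.current_ee_pos())
print(hit,(e-p0)@YH,r.current_wrist_force(),e,r.current_t())
r.pause(.2)
p,d=r.snapshot("top");cv2.imwrite("pics/t4.png",cv2.resize(p[165:265,270:410],None,fx=5,fy=5,interpolation=cv2.INTER_CUBIC))
```

```text
True 0.00017266287421462367 [-0.3766 -6.3293  0.0863] [ 0.4976 -0.2037  0.1158] 11.4
```

View pics/t4.png

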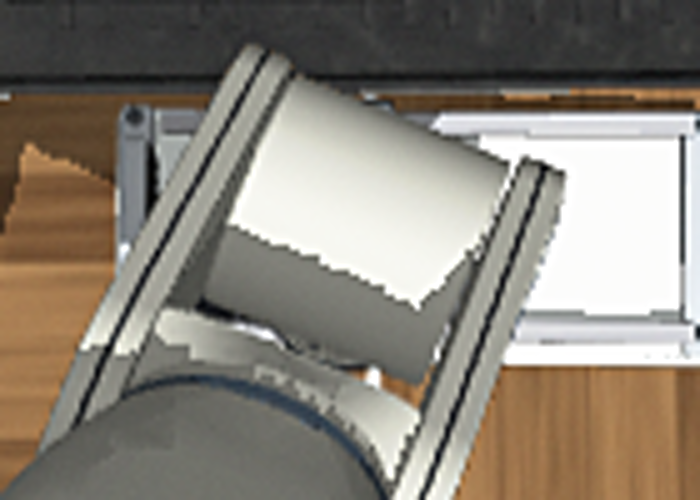

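A 22 N push moved it only 0.2 mm, so the tin is firmly held (the arm hides the vice in this view). Now the lever goes down along the shifted arc.

Run:
```python
from rig import r
import numpy as np,cv2
from h import *
np.set_printoptions(precision=3,suppress=True,linewidth=150)
e=np.array(r.current_ee_pos()); h=HINGE+((e-arc(1.4))@YH+.0003)*YH
for l in np.linspace(1.26,0,10):
    r.move_straight(arc(l,h),rate=.05); print(round(l,2),r.current_wrist_force(),r.current_opening())
hit=r.move_straight(arc(-.06,h),rate=.03,until_force=20);print(hit,r.current_wrist_force(),r.current_ee_pos(),r.current_t())
r.release(); g=np.array(r.current_ee_pos())
r.move_straight(g+[0,0,.16],rate=.12); print(r.current_wrist_force(),r.current_t())
from scipy.spatial.transform import Rotation as R
T=np.eye(4);T[:3,:3]=R.from_euler("xyz",r.current_orientation()).as_matrix();T[:3,3]=r.current_ee_pos()
c=r.get_calibration("wrist");p,d=r.snapshot("wrist");cv2.imwrite("pics/w5.png",p)
P=cloud(d,c,T@c["hand_eye"]);Q=(P-h);U=Q@XH;V=Q@YH;Z=P[...,2]
for u in (-.02,-.04,-.06,-.072,-.085):
    m=(abs(U-u)<.003)&(abs(V)<.02)&(Z>.02)&(d>0); print(u,np.median(V[m]),np.median(Z[m]))
```

```text
1.26 [ 4.721 -2.314 -6.48 ] 0.18242779512887616
1.12 [ 4.252 -2.169 -1.72 ] 0.18148236320409095
0.98 [ 5.104 -1.236  1.263] 0.18107986873967824
0.84 [ 5.024 -2.278  3.891] 0.17504134811009364
0.7 [ 3.626 -2.14   2.811] 0.18196794835165372
0.56 [ 3.326 -3.779  0.828] 0.17779486171770112
0.42 [ 3.197 -4.872  0.065] 0.1795382900545646
0.28 [ 3.684 -4.395  1.226] 0.1781395715697974
0.14 [ 1.439 -3.63   1.962] 0.1791735369437473
0.0 [ 1.768 -5.215  3.545] 0.1798950469594846
True [-2.76   0.747 15.403] [ 0.421 -0.203  0.056] 15.4333
[ 0.126  0.137 -0.605] 17.6
-0.02 -0.00048722743929877755 0.05154622108704249
-0.04 -0.00017571208286166145 0.0564997819101091
-0.06 0.00011829965042491484 0.061696388087728316
-0.072 5.495406990653505e-05 0.06996570809245417
-0.085 -0.0002530812399747256 0.27791414778768275
```

View pics/w5.png

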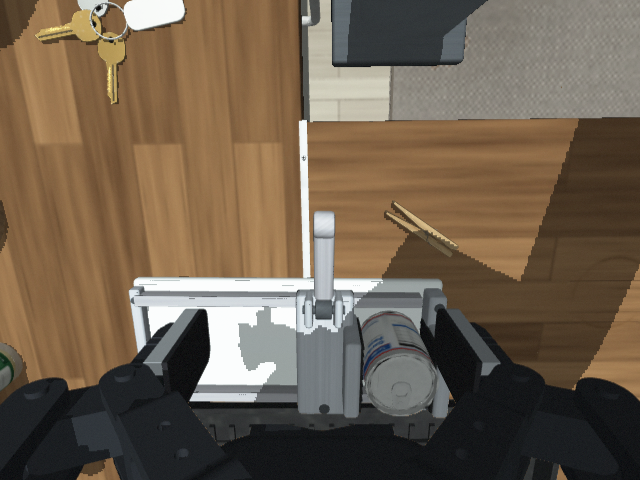

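The lever is flat at (323,212–300), with the same heights as at the start, and the tin stands between the jaws at (398,365). I'll clear the arm and check the gap and the bystanders from the top camera.

Run:
```python
from rig import r
import numpy as np,cv2
from h import *
np.set_printoptions(precision=4,suppress=True,linewidth=150)
r.movep([.219,-.585,.25],[np.pi,0,.359+np.pi-np.pi]); print(r.current_t())
c=r.get_calibration("top")
ds=[r.snapshot("top") for _ in range(4)];p=ds[0][0];d=np.median([x[1] for x in ds],0)
P=cloud(d,c,c["pose"]);h=HINGE+.095*YH;O=h+.05*XH;O[2]=0
U=(P-O)@XH;V=(P-O)@YH;Z=P[...,2]
m=(Z>.08)&(Z<.1)&(abs(U)<.05)&(abs(V-.06)<.06);print("tin V",np.percentile(V[m],[1,99]),"U",np.percentile(U[m],[1,99]))
m=(Z>.06)&(Z<.08)&(abs(U)<.03)&(V>0)&(V<.15);print("plates V",np.histogram(V[m],np.arange(0,.15,.005)))
q=cv2.imread("pics/top0.png");df=cv2.absdiff(p,q).max(2);print("changed px at lemon, peg, spices/mat:",[(df[a:b,e:f]>40).sum() for a,b,e,f in ((258,295,172,206),(245,265,285,316),(145,210,435,500),(235,290,455,500))])
cv2.imwrite("pics/t6.png",cv2.resize(p[140:300,280:510],None,fx=3.4,fy=3.4,interpolation=cv2.INTER_CUBIC))
```

```text
19.3917
tin V [0.0326 0.0873] U [-0.0369  0.0179]
plates V (array([ 0,  0,  0, 49, 52, 52, 27,  2,  0,  0,  0,  0,  0,  0,  0,  0,  1, 16, 61, 66, 29,  0,  0,  0,  0,  0,  0,  0,  0]), array([0.   , 0.005, 0.01 , 0.015, 0.02 , 0.025, 0.03 , 0.035, 0.04 , 0.045, 0.05 , 0.055, 0.06 , 0.065, 0.07 , 0.075, 0.08 , 0.085, 0.09 , 0.095,
       0.1  , 0.105, 0.11 , 0.115, 0.12 , 0.125, 0.13 , 0.135, 0.14 , 0.145]))
changed px at lemon, peg, spices/mat: [np.int64(0), np.int64(0), np.int64(0), np.int64(42)]
```

View pics/t6.png

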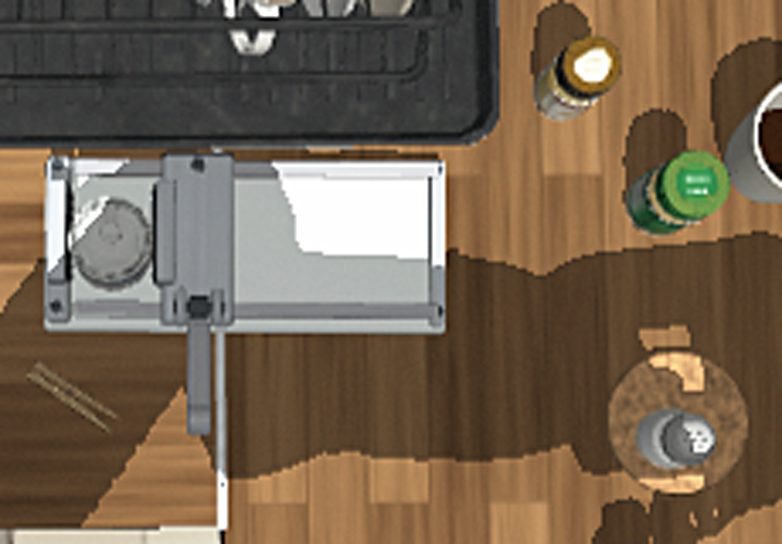

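The tin (V 33–87 mm) fills the gap between the faces (~32 and ~89 mm) and sits about 10 mm off the slide's middle line. The lever is down, and the shaker, jars and peg look unmoved.

```bash
python3 -c "
from rig import r
r.pause(.3);print(r.current_wrist_force(),r.current_t());r.close_job()"
```

```text
[0.55845712 0.18937083 0.47434698] 19.8917
the job is handed in; nothing more can be done
```

The tin is clamped in the vice and the job is handed in at 19.9 s; `close_job()` gives no verdict, so I rely on my own checks below.

I gripped the lever's handle and swung it up to its stop. With the same grip I slid the jaw about 95 mm until the tin met the fixed jaw. I then swung the lever down, let go and drew the arm clear.

**Checks that passed**
- **Snug:** a further 22 N push before locking moved the jaw only 0.2 mm. The gap measures about 57 mm, which is the tin's diameter.
- **Tin:** upright at the fixed jaw, about 10 mm off the slide's middle line (limit 30 mm).
- **Lever:** down, with the handle at the same heights as at the start.
- **Other items:** the picture areas round the lemon, peg and spice jars did not change at all.
- **Robot:** back at its start position, with wrist force below 1 N.

**Less certain**
- **Shaker area:** 42 pixels changed round the mat. I put this down to the arm's shadow, since the shaker looks upright and in place, but I did not measure its position.
- **Vice angle:** estimates ran from about -0.7° to -2.6°. I used -0.9° and the slide went without trouble.
- **Top view:** the arm hid the vice while the jaw was being closed, so at that point I relied on the push force. I measured the gap only afterwards.

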